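# Shake walnuts evenly into a divided parcel tray

### The job

Take the scoop that holds the six walnuts and tip and shake it over the divided tray so that they are spread evenly: all six in the tray, at least two in each of its halves. Then stand the empty scoop upright on the table beside the tray and let go of it.

Things in the scene. Friction and masses are not known exactly. Their poses are not given: they have to be found in the camera images.
- scoop_grip (a point): Centre of the loaded scoop's wooden grip, 70 mm above the scoop's underside (z up). The grip is a flat block 60 mm long (x), 16 mm thick (y), its top 92 mm and its foot 40 mm above the underside: pinch it across y. Aluminium scoop, 0.25 kg, 130 mm (x) by 116 mm (y), side and back walls 36 mm high. An alike scoop on the table is empty.
- scoop_mouth (a point): Middle of the loaded scoop's open mouth, at its floor: 65 mm to +x of the grip and 67 mm below it; at the start it faces roughly away from the robot. Lip 2 mm. A rib along x parts the scoop into two channels, three walnuts in a row in each, 29 mm either side of the middle. They roll out at the mouth when it is tipped down 40 to 45 degrees and shaken.
- tray: Loose plywood tray, 200 mm (its x) by 240 mm (its y), 42 mm high, 0.6 kg, open above, walls and floor 5 mm; a full-height divider 5 mm thick along its x through the centre parts it into two equal halves, at +y and -y. Origin: centre of its underside; z up.
- walnut0 (a point): Walnut 1 of six, alike: in its shell, 31 mm across, 34 mm long, 14 g; the point is its centre. They start in the loaded scoop.
- walnut1 (a point): Walnut 2 of six, alike: in its shell, 31 mm across, 34 mm long, 14 g; the point is its centre. They start in the loaded scoop.
- walnut2 (a point): Walnut 3 of six, alike: in its shell, 31 mm across, 34 mm long, 14 g; the point is its centre. They start in the loaded scoop.
- walnut3 (a point): Walnut 4 of six, alike: in its shell, 31 mm across, 34 mm long, 14 g; the point is its centre. They start in the loaded scoop.
- walnut4 (a point): Walnut 5 of six, alike: in its shell, 31 mm across, 34 mm long, 14 g; the point is its centre. They start in the loaded scoop.
- walnut5 (a point): Walnut 6 of six, alike: in its shell, 31 mm across, 34 mm long, 14 g; the point is its centre. They start in the loaded scoop.
Not all that is in view belongs to the job. Leave any turquoise look-alike of the part that bears walnut0 alone. Leave any red look-alike of the part that bears walnut1 alone.

How it is judged:
On the way:
1. the scoop is held above the tray, mouth tipped down (angle between scoop_grip's own z axis and vertical above 0.3 rad and horizontal distance between scoop_grip and tray below 0.18 m and height (world z) of scoop_grip above 0.09 m), for 0.1 s.
At the end, for the whole second after the job is handed in: All six walnuts lie in the tray, at least two of them in each half; the scoop stands upright (within 10 degrees) on the table beside the tray (grip centre 60 to 85 mm above the table, more than 140 mm from the tray's centre), released (x of walnut0 in the frame of tray between -0.1 and 0.1 m and y of walnut0 in the frame of tray between -0.12 and 0.12 m and z of walnut0 in the frame of tray between 0 and 0.06 m and x of walnut1 in the frame of tray between -0.1 and 0.1 m and y of walnut1 in the frame of tray between -0.12 and 0.12 m and z of walnut1 in the frame of tray between 0 and 0.06 m and x of walnut2 in the frame of tray between -0.1 and 0.1 m and y of walnut2 in the frame of tray between -0.12 and 0.12 m and z of walnut2 in the frame of tray between 0 and 0.06 m and x of walnut3 in the frame of tray between -0.1 and 0.1 m and y of walnut3 in the frame of tray between -0.12 and 0.12 m and z of walnut3 in the frame of tray between 0 and 0.06 m and x of walnut4 in the frame of tray between -0.1 and 0.1 m and y of walnut4 in the frame of tray between -0.12 and 0.12 m and z of walnut4 in the frame of tray between 0 and 0.06 m and x of walnut5 in the frame of tray between -0.1 and 0.1 m and y of walnut5 in the frame of tray between -0.12 and 0.12 m and z of walnut5 in the frame of tray between 0 and 0.06 m and (y of each of walnut0, walnut1 in the frame of tray above 0 m or y of each of walnut0, walnut2 in the frame of tray above 0 m or y of each of walnut0, walnut3 in the frame of tray above 0 m or y of each of walnut0, walnut4 in the frame of tray above 0 m or y of each of walnut0, walnut5 in the frame of tray above 0 m or y of each of walnut1, walnut2 in the frame of tray above 0 m or y of each of walnut1, walnut3 in the frame of tray above 0 m or y of each of walnut1, walnut4 in the frame of tray above 0 m or y of each of walnut1, walnut5 in the frame of tray above 0 m or y of each of walnut2, walnut3 in the frame of tray above 0 m or y of each of walnut2, walnut4 in the frame of tray above 0 m or y of each of walnut2, walnut5 in the frame of tray above 0 m or y of each of walnut3, walnut4 in the frame of tray above 0 m or y of each of walnut3, walnut5 in the frame of tray above 0 m or y of each of walnut4, walnut5 in the frame of tray above 0 m) and (y of each of walnut0, walnut1 in the frame of tray below 0 m or y of each of walnut0, walnut2 in the frame of tray below 0 m or y of each of walnut0, walnut3 in the frame of tray below 0 m or y of each of walnut0, walnut4 in the frame of tray below 0 m or y of each of walnut0, walnut5 in the frame of tray below 0 m or y of each of walnut1, walnut2 in the frame of tray below 0 m or y of each of walnut1, walnut3 in the frame of tray below 0 m or y of each of walnut1, walnut4 in the frame of tray below 0 m or y of each of walnut1, walnut5 in the frame of tray below 0 m or y of each of walnut2, walnut3 in the frame of tray below 0 m or y of each of walnut2, walnut4 in the frame of tray below 0 m or y of each of walnut2, walnut5 in the frame of tray below 0 m or y of each of walnut3, walnut4 in the frame of tray below 0 m or y of each of walnut3, walnut5 in the frame of tray below 0 m or y of each of walnut4, walnut5 in the frame of tray below 0 m) and angle between scoop_grip's own z axis and vertical below 0.17 rad and height (world z) of scoop_grip between 0.06 and 0.085 m and horizontal distance between scoop_grip and tray above 0.14 m); the robot touches nothing.
It also fails if it takes over 54 s, if anything falls off the work surface, if the arm or the gripper's body presses on something with over 40 N, if the wrist force passes 120 N, or if a joint passes its speed limit or range.

### The arm

A 6-joint arm with a two-finger parallel gripper is mounted at the origin on the work surface. World frame = base frame: x ahead of the robot, y to its left, z up, the work surface at z = 0. Lengths are in m, angles in rad, forces in N, time in s.
With the tool pointing down it reaches from about 0.35 to 0.975 m from the base axis. Payload 7.1 kg.
Tool frame: the origin (TCP) lies between the finger pads; the fingertips stand 22 mm ahead of it and the grasp point (between the pads) lies 3 mm ahead of it; z points along the fingers, y is the line along which they close (so a half turn about z gives the same grasp; the last joint's range is limited). The gripper opens to 88 mm and grips with 3 to 60 N. Pads are 20 mm wide; open, the fingers measure 115 mm over their backs; the gripper's body (75 mm by 178 mm) begins 61 mm behind the grasp point.
Start: joints at [-0.019, 0.423, 1.63, -0, 1.089, -0.019], TCP at [0.625, 0, 0.245] pointing down, gripper open.
Joint ranges: [-3, 3], [-0.9, 2.11], [0.09, 2.58], [-1.31, 4.45], [0.11, 2.69], [-2.54, 2.54]. Speed limits (rad/s): [2.39, 2.39, 3.01, 3.14, 3.14, 3.14].

### API

Orientations are given as a unit quaternion [x, y, z, w].
In Python, from cell import bot gives the robot as it stands. The module is installed in compiled form; this text tells all that it offers.
- The arm moves only by the shell command python3 -m crank 'ROWS' [FORCE]. ROWS is JSON, a list of rows, each an object of numbers: "tx", "ty", "tz": the shift along the tool's x, y, z in m; "twist": the turn about the tool's z in degrees; "gripper": the gripper's target within -1 to 1 (shut at 1, half-way at 0, fully open at -1). In form: [{"tx": .., "ty": .., "tz": .., "twist": .., "gripper": ..}, ...]. A call has exactly 5 rows; each row shifts and turns the commanded pose from where the row before left it, along the tool's axes as they then stand; what a row does not reach is not made up. A row lasts 1/8 s, in which the tool goes at most 62.5 mm and 10.7 degrees, less where a joint would pass 70% of its speed; a pose out of reach is approached as far as the arm can. A call is refused whole if a number of a shift passes 0.0625 or a number of a turn 10.7, either way. A call with a gripper value outside its range is refused whole. The fingers move at their own pace and stop on an object; FORCE is the grip in N (left out, the last holds). Time passes only in rows, so rows that do not move let the fingers close, or fill a call up. It gives the time, the measured TCP pose, the force, the opening and the grip force at its end, in the units of the state.
- bot.get_obs(): the state, without advancing time (a new reading comes with each control period).
- bot.camera(name): name is "scene" or "side" or "wrist"; returns the picture (384x512x3 uint8, blue, green, red); there is no depth.
- bot.camera_info(name): a dict with "vfov" (degrees; the focal length in pixels is half the picture's height over the tangent of half this angle, whatever the lens; pixels are square), "cx", "cy" (the principal point, pixels), "rvec" (rotation vector, rad) and "tvec" (3), from world to camera coordinates, as OpenCV has them. Camera axes: x right, y down, z forward; pixel columns grow to the right and rows downward; lengths in m; the calibration is good to about 2 mm. A picture is of the moment at which its call begins: read the wrist's pose just before it. camera_info takes no time and is no camera call; for the wrist camera it gives the pose at the moment of the call.
- bot.job_done(): hands the job in; it is judged then, once.
The state is a dict: "time": time; "joint_pos": joint angles; "joint_velocities": joint speeds; "effort": joint torques, N m; "tool_pos": TCP position; "orientation": TCP orientation; "wrist_force": force on the tool from outside, world axes, zero at the start; "ft_torque": the same for the moment, N m; "finger_gap": opening from 0.0 (shut) to 1.0 (fully open); "grip_force": force on a finger pad.
Only numpy, scipy, OpenCV 4.12 (cv2) and the standard library are available. Lean on these libraries where they do the work, as an engineer would, in place of code of your own. Each camera call takes 0.05 s, during which the arm holds its last target. There are 200 camera calls.

## Working session

There is one attempt and no reset: what is moved stays moved. The work goes in short steps, Python scripts to look and compute and a shell command to move; the robot and the scene stay as the last step left them, time stands still between calls to the robot, and variables do not carry over. Pictures are saved under pics/ and viewed, at most 10 in all, crops included, and the job is handed in when it is done.

```bash
mkdir -p pics; python3 - <<'E'
from cell import bot
import cv2,numpy as np
for n in("scene","side"):
    cv2.imwrite(f"pics/{n}0.png",cv2.resize(bot.camera(n),(800,600),interpolation=cv2.INTER_CUBIC))
    i=bot.camera_info(n);R=cv2.Rodrigues(np.array(i["rvec"],float))[0];print(n,i["vfov"],i["cx"],i["cy"],-R.T@np.array(i["tvec"]))
print(bot.get_obs()); print(bot.camera_info("wrist"))
E
```

```text
scene 48.13136988421688 246.81865382390282 189.3430442774435 [1.24043627 0.6240955  0.76733841]
side 46.011510844107924 259.98192879190486 189.3258895984539 [ 0.4647327  -0.81374643  0.97302515]
{'time': 0.1, 'joint_pos': array([-1.90018850e-02,  4.23769011e-01,  1.63057653e+00, -2.12429033e-05,
        1.08859876e+00, -1.89887053e-02]), 'joint_velocities': array([-0.000287  , -0.00179337, -0.00113133,  0.00129351,  0.0005641 ,
        0.00040607]), 'effort': array([ 6.49496542e-04, -5.45618248e+01, -2.74323839e+01,  6.46709581e-02,
        1.88581715e-02,  1.54216096e-06]), 'tool_pos': array([6.24545397e-01, 2.77656770e-05, 2.43991099e-01]), 'orientation': array([ 7.07107792e-01,  7.07105447e-01, -4.75493896e-04, -4.80346585e-04]), 'wrist_force': array([0.22227389, 0.01124613, 0.2734411 ]), 'ft_torque': array([ 0.06985051, -0.03273878, -0.04386329]), 'grip_force': 0.0, 'finger_gap': 0.9970443499052902}
{'vfov': 70.69729418311225, 'cx': 254.12733073570473, 'cy': 188.24005282127163, 'rvec': array([-2.83579146e+00, -6.64614676e-04,  2.08905453e-03]), 'tvec': array([-0.62288847, -0.03694887,  0.39142777])}
```

View pics/scene0.png

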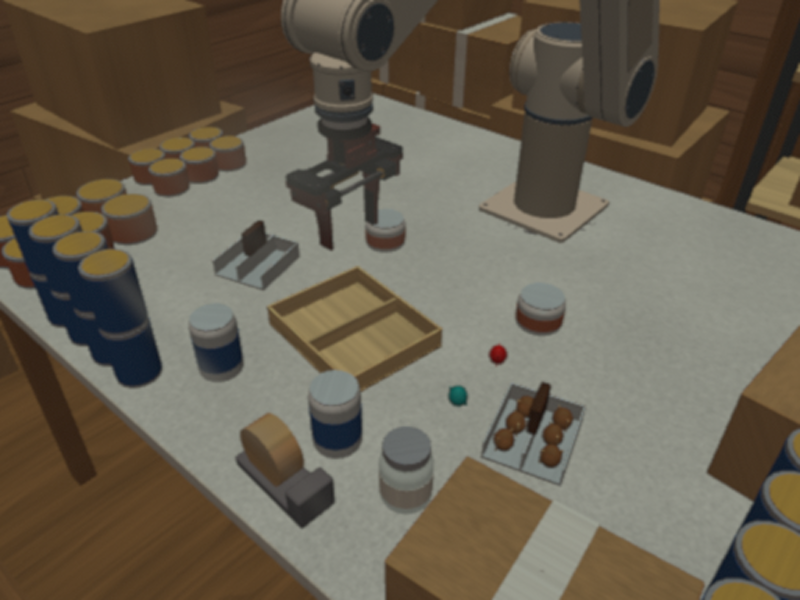

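View pics/side0.png

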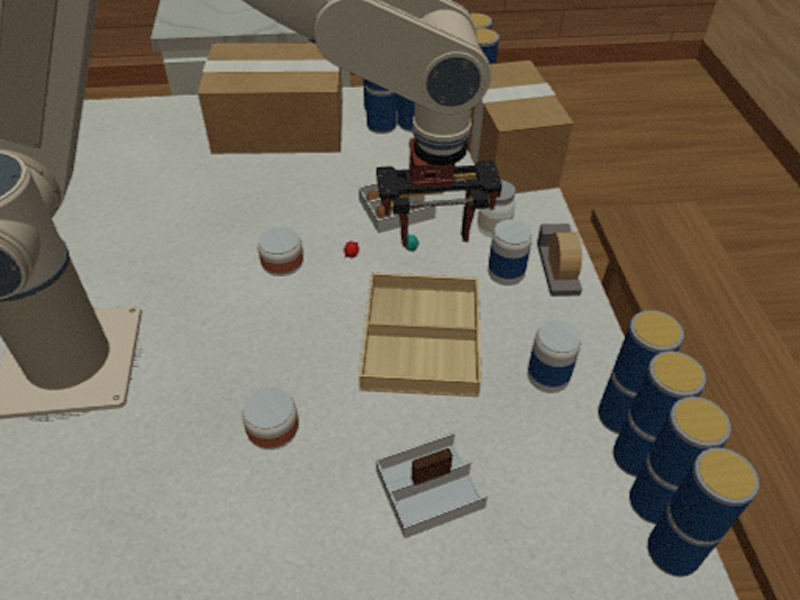

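The loaded scoop is at scene (535,432): six brown walnuts and a dark grip at (540,408). What could be taken for it is the empty scoop at scene (257,258), side (430,480). The turquoise ball (458,395) and the red ball (498,354) are to be left alone. The tray is at scene (355,325), side (421,330). Next, a close crop to check the choice.

```bash
cat > h.py <<'E'
from cell import bot
import cv2,numpy as np
def cam(n):
    i=bot.camera_info(n);R=cv2.Rodrigues(np.array(i["rvec"],float))[0]
    return R,np.array(i["tvec"],float),192/np.tan(np.radians(i["vfov"]/2)),i["cx"],i["cy"]
def ray(n,u,v,z):
    R,t,f,cx,cy=cam(n);d=R.T@np.array([(u-cx)/f,(v-cy)/f,1]);c=-R.T@t
    return c+d*(z-c[2])/d[2]
def proj(n,p):
    R,t,f,cx,cy=cam(n);q=R@np.array(p,float)+t;return np.array([cx+f*q[0]/q[2],cy+f*q[1]/q[2]])
E
python3 - <<'E'
from h import *
im=bot.camera("scene");x0,y0,w,h=295,235,100,75
cv2.imwrite("pics/crop1.png",cv2.resize(im[y0:y0+h,x0:x0+w],(800,600),interpolation=cv2.INTER_CUBIC))
s=.64
for n,pts in(("scene",[(356,270),(441,330),(362,387),(268,312)]),("side",[(370,273),(478,277),(481,383),(361,383)])):
    for u,v in pts: print(n,ray(n,u*s,v*s,.042).round(3))
E
```

```text
scene [ 0.507 -0.106  0.042]
scene [0.539 0.121 0.042]
scene [0.724 0.113 0.042]
scene [ 0.699 -0.134  0.042]
side [0.531 0.115 0.042]
side [0.729 0.084 0.042]
side [ 0.687 -0.155  0.042]
side [ 0.494 -0.134  0.042]
```

View pics/crop1.png

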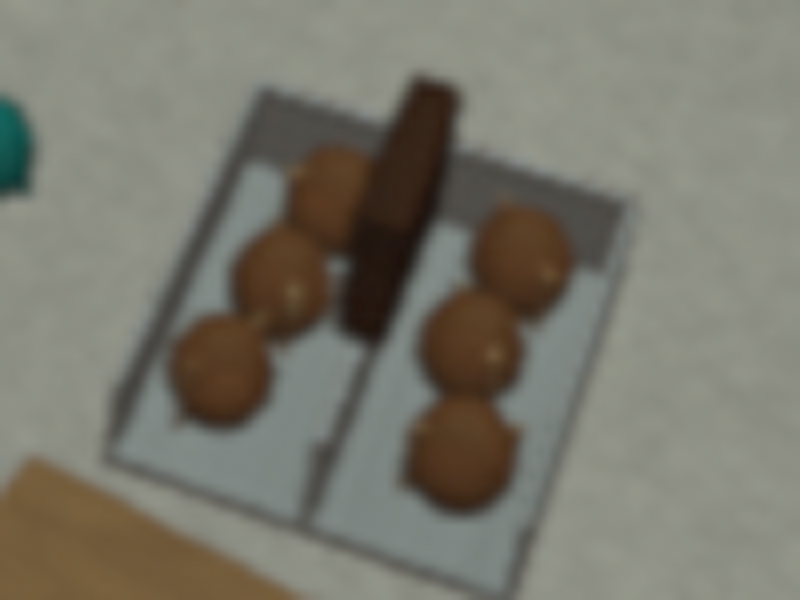

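```bash
python3 - <<'E'
from h import *
f=lambda u,v,z:ray("scene",295+u/8-.5,235+v/8-.5,z)
P=[f(*p,.092) for p in[(415,78),(460,95),(408,235),(360,220)]]
print(np.round(P,3),np.mean(P,0))
M=[f(*p,.002) for p in[(108,462),(510,595)]];print(np.round(M,3),np.mean(M,0))
d=M[1]-M[0];print("mouth width",np.linalg.norm(d),"yaw of x:",np.degrees(np.arctan2(d[1],d[0]))-90)
g=np.mean(P,0);m=np.mean(M,0);print("dist",np.linalg.norm((m-g)[:2]),np.degrees(np.arctan2(m[1]-g[1],m[0]-g[0])))
W=[f(*p,.036) for p in[(262,90),(628,203)]];d=W[1]-W[0];print("back",np.round(W,3),np.linalg.norm(d),np.degrees(np.arctan2(d[1],d[0]))-90)
E
```

```text
[[0.584 0.332 0.092]
 [0.581 0.345 0.092]
 [0.636 0.361 0.092]
 [0.639 0.349 0.092]] [0.61001337 0.34688109 0.092     ]
[[0.684 0.309 0.002]
 [0.65  0.416 0.002]] [0.66726157 0.36210766 0.002     ]
mouth width 0.11239457061679305 yaw of x: 17.84630424600026
dist 0.05923854570574103 14.894399399880697
back [[0.564 0.276 0.036]
 [0.533 0.381 0.036]] 0.10893190494599367 16.42740262155597
```

```bash
python3 -m crank '[{"tx":0.06,"ty":0,"tz":0,"twist":0,"gripper":-1},{"tx":0.06,"ty":0,"tz":0,"twist":0,"gripper":-1},{"tx":0.06,"ty":0,"tz":0,"twist":0,"gripper":-1},{"tx":0.06,"ty":0,"tz":0,"twist":0,"gripper":-1},{"tx":0.06,"ty":-0.015,"tz":0,"twist":0,"gripper":-1}]'
python3 -m crank '[{"tx":0.046,"ty":0,"tz":0,"twist":10.4,"gripper":-1},{"tx":0,"ty":0,"tz":0,"twist":10.4,"gripper":-1},{"tx":0,"ty":0,"tz":0,"twist":10.4,"gripper":-1},{"tx":0,"ty":0,"tz":0,"twist":10.4,"gripper":-1},{"tx":0,"ty":0,"tz":0,"twist":10.4,"gripper":-1}]'
python3 -m crank '[{"tx":0,"ty":0,"tz":0,"twist":10.4,"gripper":-1},{"tx":0,"ty":0,"tz":0,"twist":10.4,"gripper":-1},{"tx":0,"ty":0,"tz":0,"twist":0,"gripper":-1},{"tx":0,"ty":0,"tz":0,"twist":0,"gripper":-1},{"tx":0,"ty":0,"tz":0,"twist":0,"gripper":-1}]'
python3 - <<'E'
from h import *
from scipy.spatial.transform import Rotation as Ro
o=bot.get_obs();print(o["tool_pos"],Ro.from_quat(o["orientation"]).as_matrix().round(3),o["joint_pos"])
cv2.imwrite("pics/w1.png",cv2.resize(bot.camera("wrist"),(800,600)))
E
```

```text
time: 0.78
tool_pos: [0.6101, 0.3019, 0.2443]
orientation: [0.707, 0.707, 0.0, 0.0]
wrist_force: [0.4, -0.3, -0.2]
finger_gap: 0.997
grip_force: 0.0
time: 1.4
tool_pos: [0.6097, 0.346, 0.2442]
orientation: [0.946, 0.323, -0.0, 0.0]
wrist_force: [0.3, 0.5, -0.5]
finger_gap: 1.001
grip_force: 0.0
time: 2.02
tool_pos: [0.6099, 0.346, 0.2446]
orientation: [0.989, 0.15, -0.0, 0.0]
wrist_force: [0.3, -0.4, 0.4]
finger_gap: 0.999
grip_force: 0.0
[0.60993317 0.34597731 0.24455569] [[ 0.955  0.298 -0.   ]
 [ 0.298 -0.955 -0.   ]
 [-0.     0.    -1.   ]] [4.99000416e-01 5.35664701e-01 1.44528658e+00 2.63479081e-05
 1.16087287e+00 1.76764439e+00]
```

View pics/w1.png

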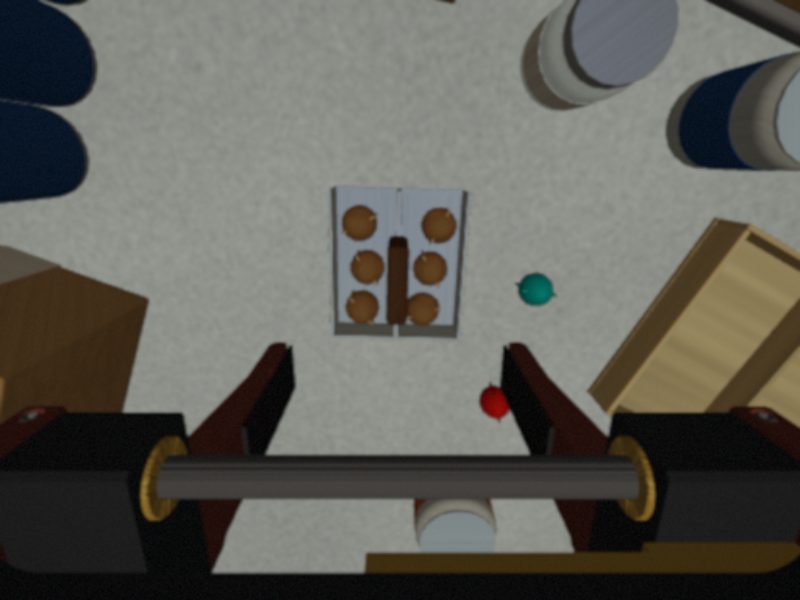

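```bash
python3 - <<'E'
from h import *
o=bot.get_obs();t=o["tool_pos"];a=np.arctan2(.298,.955)
def loc(u,v,z):
    p=ray("wrist",u*.64,v*.64,z);d=p-t;return p.round(4),np.round([d[0]*np.cos(a)+d[1]*np.sin(a),d[0]*np.sin(a)-d[1]*np.cos(a)],4)
for n,u,v,z in[("gf",398,241,.092),("gr",398.5,324,.092),("mL",335,187,.002),("mR",466,190,.002),("bL",335,337,.036),("bR",458,338,.036)]: print(n,*loc(u,v,z))
E
```

```text
gf [0.6372 0.3538 0.092 ] [0.0283 0.0007]
gr [0.5781 0.335  0.092 ] [-0.0337  0.0011]
mL [0.6507 0.4157 0.002 ] [ 0.0597 -0.0544]
mR [0.6825 0.3051 0.002 ] [0.057  0.0606]
bL [0.5283 0.3785 0.036 ] [-0.0682 -0.0553]
bR [0.56   0.2735 0.036 ] [-0.0693  0.0544]
```

```bash
python3 - <<'E'
from h import *
im=bot.camera("side");cv2.imwrite("pics/crop2.png",cv2.resize(im[140:290,145:345],(800,600),interpolation=cv2.INTER_CUBIC))
E
```

```text
(no output)
```

View pics/crop2.png

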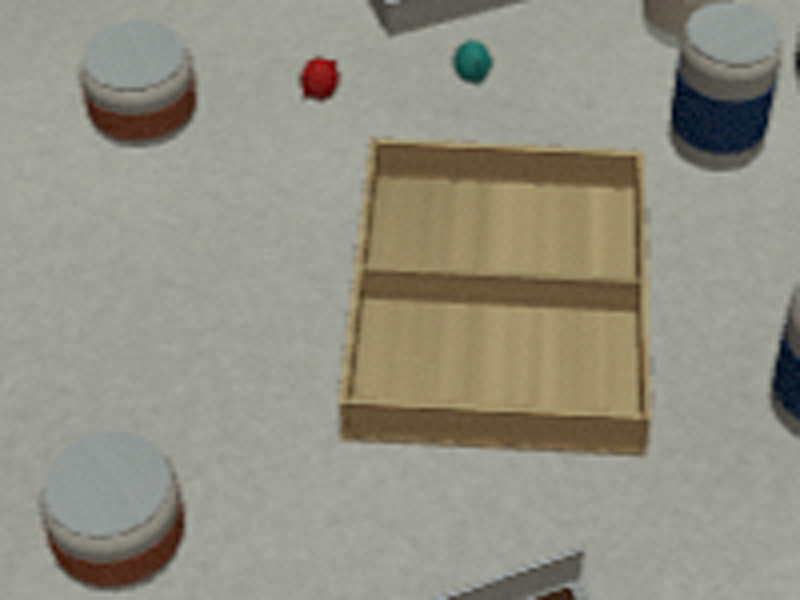

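```bash
python3 -m crank '[{"tx":-0.022,"ty":0.001,"tz":0.04,"twist":0,"gripper":-1},{"tx":0,"ty":0,"tz":0.05,"twist":0,"gripper":-1},{"tx":0,"ty":0,"tz":0.05,"twist":0,"gripper":-1},{"tx":0,"ty":0,"tz":0.04,"twist":0,"gripper":-1},{"tx":0,"ty":0,"tz":0,"twist":0,"gripper":-1}]' 40
python3 -m crank '[{"tx":0,"ty":0,"tz":0,"twist":0,"gripper":1},{"tx":0,"ty":0,"tz":0,"twist":0,"gripper":1},{"tx":0,"ty":0,"tz":0,"twist":0,"gripper":1},{"tx":0,"ty":0,"tz":0,"twist":0,"gripper":1},{"tx":0,"ty":0,"tz":0,"twist":0,"gripper":1}]' 40
```

```text
time: 2.75
tool_pos: [0.5871, 0.3374, 0.0614]
orientation: [0.989, 0.15, -0.003, 0.001]
wrist_force: [0.7, -0.3, 0.4]
finger_gap: 0.999
grip_force: 0.0
time: 3.38
tool_pos: [0.5894, 0.3386, 0.065]
orientation: [0.989, 0.15, 0.0, -0.0]
wrist_force: [0.5, 0.3, 0.4]
finger_gap: 0.475
grip_force: 0.0
```

```bash
python3 -m crank '[{"tx":0,"ty":0,"tz":0,"twist":0,"gripper":1},{"tx":0,"ty":0,"tz":0,"twist":0,"gripper":1},{"tx":0,"ty":0,"tz":0,"twist":0,"gripper":1},{"tx":0,"ty":0,"tz":0,"twist":0,"gripper":1},{"tx":0,"ty":0,"tz":0,"twist":0,"gripper":1}]' 40
python3 - <<'E'
from h import *
f=lambda u,v,z:ray("side",145+u/4-.4,140+v/4-.4,z).round(4)
C=[f(*p,.042) for p in[(376,140),(642,152),(649,417),(343,405)]];C=np.array(C)
print(C,C.mean(0));e=lambda a,b:(np.linalg.norm(C[a]-C[b]).round(3),np.degrees(np.arctan2(*(C[a]-C[b])[1::-1])).round(1))
print(e(1,0),e(2,3),e(0,3),e(1,2))
D=[f(361,271,.042),f(640,284,.042)];d=D[1]-D[0];print(D,(D[0]+D[1])/2,np.degrees(np.arctan2(d[1],d[0])))
print("jars",f(138,55,.045),f(138,130,0),f(110,485,.045),f(110,570,0))
E
```

```text
time: 4.0
tool_pos: [0.5892, 0.3386, 0.0646]
orientation: [0.989, 0.15, -0.0, -0.0]
wrist_force: [-0.8, 0.6, -0.6]
finger_gap: 0.179
grip_force: 39.9
[[ 0.5361  0.115   0.042 ]
 [ 0.7266  0.0826  0.042 ]
 [ 0.6856 -0.151   0.042 ]
 [ 0.4933 -0.1202  0.042 ]] [ 0.6104 -0.0184  0.042 ]
(np.float64(0.193), np.float64(-9.7)) (np.float64(0.195), np.float64(-9.1)) (np.float64(0.239), np.float64(79.7)) (np.float64(0.237), np.float64(80.0))
[array([ 0.5144, -0.0092,  0.042 ]), array([ 0.7011, -0.041 ,  0.042 ])] [ 0.60775 -0.0251   0.042  ] -9.666238617883803
jars [0.3654 0.2214 0.045 ] [0.3603 0.1866 0.    ] [ 0.3474 -0.1671  0.045 ] [ 0.3422 -0.1987  0.    ]
```

```bash
python3 -m crank '[{"tx":0,"ty":0,"tz":-0.01,"twist":0,"gripper":1},{"tx":0,"ty":0,"tz":-0.02,"twist":0,"gripper":1},{"tx":0,"ty":0,"tz":-0.03,"twist":0,"gripper":1},{"tx":0,"ty":0,"tz":-0.03,"twist":0,"gripper":1},{"tx":0,"ty":0,"tz":-0.02,"twist":0,"gripper":1}]' 60
python3 - <<'E'
from h import *
im=bot.camera("side");i2=bot.camera("scene")
a=cv2.resize(im[60:180,180:340],(400,300),interpolation=cv2.INTER_CUBIC);b=cv2.resize(i2[190:310,280:440],(400,300),interpolation=cv2.INTER_CUBIC)
cv2.imwrite("pics/lift.png",np.hstack([a,b]));print(bot.get_obs()["wrist_force"])
E
```

```text
time: 4.62
tool_pos: [0.59, 0.3388, 0.1776]
orientation: [0.989, 0.15, 0.001, -0.0]
wrist_force: [0.8, -0.2, -2.9]
finger_gap: 0.177
grip_force: 59.9
[ 0.32745612 -0.09169778 -2.92236181]
```

View pics/lift.png

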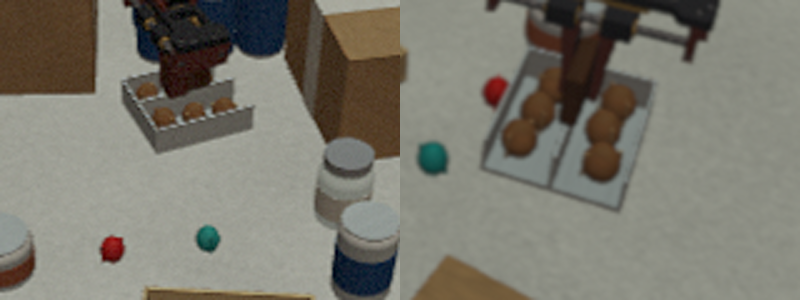

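The picture shows the scoop lifted level with all six walnuts still in their channels. On to the near side of the tray.

```bash
python3 -m crank '[{"tx":-0.012,"ty":0.012,"tz":0,"twist":0,"gripper":1},{"tx":-0.024,"ty":0.024,"tz":0,"twist":0,"gripper":1},{"tx":-0.026,"ty":0.026,"tz":0,"twist":0,"gripper":1},{"tx":-0.026,"ty":0.026,"tz":0,"twist":0,"gripper":1},{"tx":-0.026,"ty":0.026,"tz":0,"twist":0,"gripper":1}]'
python3 -m crank '[{"tx":-0.026,"ty":0.026,"tz":0,"twist":0,"gripper":1},{"tx":-0.026,"ty":0.026,"tz":0,"twist":0,"gripper":1},{"tx":-0.026,"ty":0.026,"tz":0,"twist":0,"gripper":1},{"tx":-0.026,"ty":0.026,"tz":0,"twist":0,"gripper":1},{"tx":-0.026,"ty":0.026,"tz":0,"twist":0,"gripper":1}]'
python3 -m crank '[{"tx":-0.018,"ty":0.018,"tz":0,"twist":3,"gripper":1},{"tx":0,"ty":0,"tz":0,"twist":7,"gripper":1},{"tx":0,"ty":0,"tz":0,"twist":7,"gripper":1},{"tx":0,"ty":0,"tz":0,"twist":7,"gripper":1},{"tx":0,"ty":0,"tz":0,"twist":3,"gripper":1}]'
python3 - <<'E'
from h import *
from scipy.spatial.transform import Rotation as Ro
o=bot.get_obs();m=Ro.from_quat(o["orientation"]).as_matrix();print(o["tool_pos"],np.degrees(np.arctan2(m[1,0],m[0,0])),o["joint_pos"].round(2))
cv2.imwrite("pics/w2.png",cv2.resize(bot.camera("wrist"),(640,480)))
E
```

```text
time: 5.35
tool_pos: [0.5116, 0.1938, 0.1731]
orientation: [0.989, 0.15, -0.002, 0.0]
wrist_force: [0.8, -0.2, -3.3]
finger_gap: 0.181
grip_force: 59.9
time: 5.98
tool_pos: [0.4257, 0.0319, 0.1735]
orientation: [0.989, 0.15, -0.001, -0.0]
wrist_force: [-0.5, -0.7, -3.2]
finger_gap: 0.179
grip_force: 59.9
time: 6.6
tool_pos: [0.4144, 0.0103, 0.1736]
orientation: [0.996, -0.087, -0.002, 0.0]
wrist_force: [-0.1, 0.1, -2.8]
finger_gap: 0.182
grip_force: 59.9
[0.4143832  0.01032468 0.17355054] -9.965393383861109 [-0.    0.23  2.13 -0.    0.78  1.74]
```

View pics/w2.png

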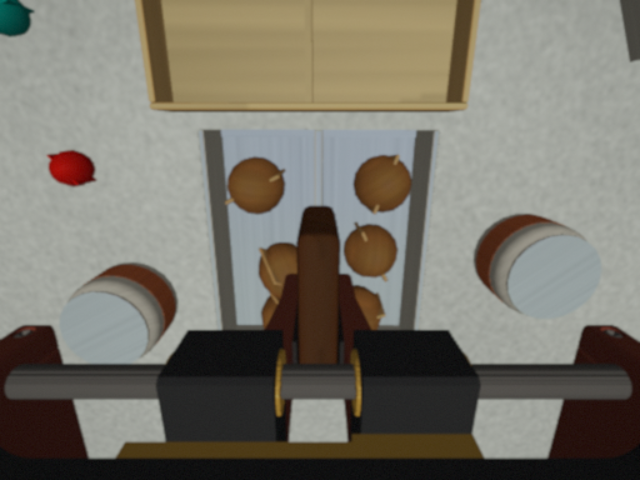

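The scoop sits in line with the tray. Its mouth edge is at v=130, the tray's near rim corners at (152,108) and (467,108), the divider at u=312, and all six walnuts are still in. I'll work out the offset.

```bash
python3 - <<'E'
from h import *
from scipy.spatial.transform import Rotation as Ro
o=bot.get_obs();m=Ro.from_quat(o["orientation"]).as_matrix()
for n,u,v,z in[("rimL",152,108,.042),("rimR",467,108,.042),("div",312,100,.042),("div2",312,5,.042),("mouthL",203,130,.113),("mouthR",438,130,.113)]:
    p=ray("wrist",u*.8,v*.8,z);print(n,p.round(4),(m.T@(p-o["tool_pos"])).round(4))
E
```

```text
rimL [0.5306 0.1152 0.042 ] [ 0.0966 -0.1236  0.1312]
rimR [ 0.4895 -0.1175  0.042 ] [0.0966 0.1127 0.1313]
div [ 0.5152 -0.004   0.042 ] [ 0.1022 -0.0036  0.1312]
div2 [ 0.5753 -0.0149  0.042 ] [ 0.1632 -0.0033  0.1311]
mouthL [0.5052 0.0592 0.113 ] [ 0.0811 -0.064   0.0603]
mouthR [ 0.4822 -0.0713  0.113 ] [0.0812 0.0685 0.0604]
```

```bash
python3 -m crank '[{"tx":0,"ty":-0.005,"tz":0.015,"twist":0,"gripper":1},{"tx":0,"ty":0,"tz":0.025,"twist":0,"gripper":1},{"tx":0,"ty":0,"tz":0.025,"twist":0,"gripper":1},{"tx":0,"ty":0,"tz":0.01,"twist":0,"gripper":1},{"tx":0.008,"ty":0,"tz":0,"twist":0,"gripper":1}]' 60
python3 -m crank '[{"tx":0,"ty":0,"tz":0,"twist":0,"gripper":1},{"tx":0.004,"ty":0,"tz":0,"twist":0,"gripper":1},{"tx":0.005,"ty":0,"tz":-0.003,"twist":0,"gripper":1},{"tx":0.006,"ty":0,"tz":-0.006,"twist":0,"gripper":1},{"tx":0.006,"ty":0,"tz":-0.005,"twist":0,"gripper":1}]' 8
python3 - <<'E'
from h import *
a=bot.camera("wrist");b=bot.camera("side")
cv2.imwrite("pics/t1.png",np.hstack([cv2.resize(a[:,40:470],(400,357)),cv2.resize(b[150:270,120:254],(400,357),interpolation=cv2.INTER_CUBIC)]))
E
```

```text
time: 7.28
tool_pos: [0.4238, 0.0142, 0.099]
orientation: [0.996, -0.085, -0.002, 0.0]
wrist_force: [0.2, -0.2, -2.9]
finger_gap: 0.181
grip_force: 59.9
time: 7.9
tool_pos: [0.446, 0.0106, 0.1142]
orientation: [0.996, -0.085, -0.0, 0.0]
wrist_force: [-3.2, -0.5, -1.3]
finger_gap: 0.185
grip_force: 8.0
```

View pics/t1.png

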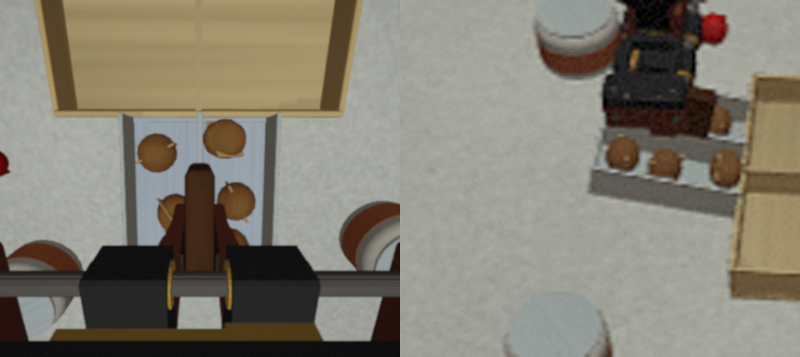

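The side panel shows the scoop pivoting in the grip, about 10° mouth-down, with its lip against the tray's near wall and all walnuts still in. I'll keep pushing with a lighter grip.

```bash
python3 -m crank '[{"tx":0.007,"ty":0,"tz":-0.006,"twist":0,"gripper":1},{"tx":0.007,"ty":0,"tz":-0.005,"twist":0,"gripper":1},{"tx":0.008,"ty":0,"tz":-0.005,"twist":0,"gripper":1},{"tx":0.008,"ty":0,"tz":-0.004,"twist":0,"gripper":1},{"tx":0.004,"ty":0,"tz":-0.001,"twist":0,"gripper":1}]' 5
python3 - <<'E'
from h import *
from scipy.spatial.transform import Rotation as Ro
o=bot.get_obs();m=Ro.from_quat(o["orientation"]).as_matrix();t=o["tool_pos"];print(t)
a=bot.camera("wrist");b=bot.camera("side")
cv2.imwrite("pics/raw_w.png",a);cv2.imwrite("pics/raw_s.png",b)
# tray near rim: wood colour mask, lowest wood row in columns clear of the scoop
hsv=cv2.cvtColor(a,cv2.COLOR_BGR2HSV)
for u in(100,120,140,345,370,390):
    col=a[:150,u].astype(int);w=(col[:,2]-col[:,0])>35
    v=np.where(w)[0].max() if w.any() else -1;p=ray("wrist",u,v+.5,.042);print(u,v,p.round(3),(m.T@(p-t)).round(3)[:2])
# walnuts: brown blobs
w=((hsv[...,0]<14)&(hsv[...,1]>110)&(hsv[...,2]>60)).astype(np.uint8)
n,l,s,c=cv2.connectedComponentsWithStats(w);print([(c[i].round(),s[i,4]) for i in range(1,n) if s[i,4]>150])
E
```

```text
time: 8.62
tool_pos: [0.4802, 0.005, 0.1351]
orientation: [0.996, -0.085, 0.0, -0.0]
wrist_force: [-1.9, 1.3, -0.4]
finger_gap: 0.18
grip_force: 5.0
[0.48024408 0.00495535 0.13512881]
100 47 [0.621 0.101 0.042] [ 0.123 -0.119]
120 149 [0.543 0.111 0.042] [ 0.044 -0.115]
140 149 [0.54  0.094 0.042] [ 0.044 -0.098]
345 149 [ 0.51  -0.08   0.042] [0.044 0.079]
370 149 [ 0.506 -0.101  0.042] [0.044 0.101]
390 149 [ 0.503 -0.118  0.042] [0.044 0.118]
[(array([253., 239.]), np.int32(2123)), (array([ 51., 204.]), np.int32(903)), (array([420., 259.]), np.int32(1327)), (array([ 99., 285.]), np.int32(521))]
```

```bash
python3 - <<'E'
from h import *
a=cv2.imread("pics/raw_w.png");b=cv2.imread("pics/raw_s.png")
for u in(125,140,350,365):
    col=a[:200,u].astype(int);w=(col[:,2]-col[:,0])>35;v=np.where(w)[0].max();p=ray("wrist",u,v+.5,.042);print(u,v,p.round(3))
cv2.imwrite("pics/t2.png",np.hstack([cv2.resize(a[:,40:470],(400,357)),cv2.resize(b[140:260,120:254],(400,357),interpolation=cv2.INTER_CUBIC)]))
E
```

```text
125 163 [0.53  0.11  0.042]
140 163 [0.528 0.097 0.042]
350 164 [ 0.496 -0.084  0.042]
365 164 [ 0.494 -0.097  0.042]
```

View pics/t2.png

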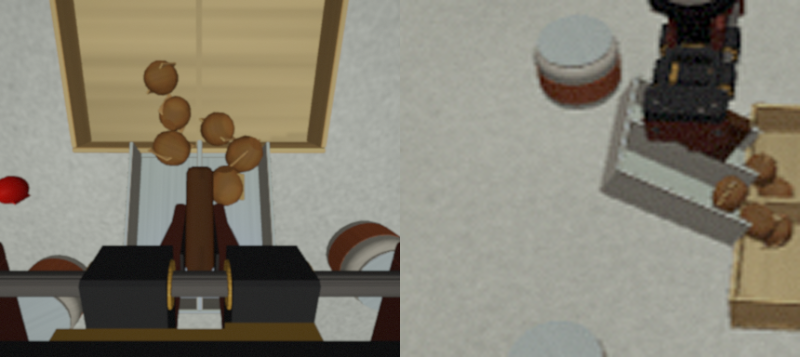

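The wrist panel shows the walnuts rolling over the rim, three into each half, at a tilt of about 30°. The tray has barely moved. I'll let them roll, then tip a little more.

```bash
python3 -m crank '[{"tx":0,"ty":0,"tz":0,"twist":0,"gripper":1},{"tx":0,"ty":0,"tz":0,"twist":0,"gripper":1},{"tx":0.004,"ty":0,"tz":-0.002,"twist":0,"gripper":1},{"tx":0.008,"ty":0,"tz":-0.003,"twist":0,"gripper":1},{"tx":0.008,"ty":0,"tz":-0.003,"twist":0,"gripper":1}]' 5
python3 -m crank '[{"tx":0.004,"ty":0,"tz":-0.001,"twist":0,"gripper":1},{"tx":0,"ty":0,"tz":0,"twist":0,"gripper":1},{"tx":0,"ty":0,"tz":0,"twist":0,"gripper":1},{"tx":0,"ty":0,"tz":0,"twist":0,"gripper":1},{"tx":0,"ty":0,"tz":0,"twist":0,"gripper":1}]' 20
cat > nuts.py <<'E'
from h import *
def nuts(n,z=.021):
    a=bot.camera(n);hsv=cv2.cvtColor(a,cv2.COLOR_BGR2HSV)
    w=((hsv[...,0]<14)&(hsv[...,1]>95)&(hsv[...,2]>50)).astype(np.uint8);o=[]
    k,l,s,c=cv2.connectedComponentsWithStats(w)
    for i in range(1,k):
        if s[i,4]>40:
            p=ray(n,*c[i],z);d=p[:2]-[.613,-.021];th=np.radians(-9.7);q=np.array([[np.cos(th),np.sin(th)],[-np.sin(th),np.cos(th)]])@d
            if abs(q[0])<.2 and abs(q[1])<.16:o.append((c[i].round().astype(int).tolist(),int(s[i,4]),q.round(3).tolist()))
    return a,o
E
python3 - <<'E'
from nuts import *
for n in("wrist","scene","side"):
    a,o=nuts(n);cv2.imwrite(f"pics/p_{n}.png",a);print(n);[print(x) for x in o]
E
```

```text
time: 9.35
tool_pos: [0.4996, 0.0015, 0.1429]
orientation: [0.996, -0.085, -0.0, -0.0]
wrist_force: [-2.0, 0.3, -3.0]
finger_gap: 0.182
grip_force: 5.0
time: 9.98
tool_pos: [0.5029, 0.001, 0.1437]
orientation: [0.996, -0.085, -0.0, -0.0]
wrist_force: [-3.6, 1.2, 0.3]
finger_gap: 0.18
grip_force: 20.0
wrist
([254, 235], 1871, [-0.166, 0.003])
scene
side
```

```bash
python3 - <<'E'
from h import *
a=cv2.cvtColor(cv2.imread("pics/raw_w.png"),cv2.COLOR_BGR2HSV);print(a[83,212],a[120,228],a[60,280],a[70,115],a[235,254])
hs=cv2.cvtColor(cv2.imread("pics/raw_s.png"),cv2.COLOR_BGR2HSV);print(hs[140+190*120//357,120+728*0+328*134//400])
b=cv2.imread("pics/p_wrist.png");h=cv2.cvtColor(b,cv2.COLOR_BGR2HSV)
for n in("wrist","side","scene"):
    b=cv2.imread(f"pics/p_{n}.png");h=cv2.cvtColor(b,cv2.COLOR_BGR2HSV)
    w=((h[...,0]<=14)&(h[...,1]>120)&(h[...,2]>75)).astype(np.uint8);k,l,s,c=cv2.connectedComponentsWithStats(w)
    print(n)
    for i in range(1,k):
        if s[i,4]>25:
            d=ray(n,*c[i],.021)[:2]-[.613,-.021];t=np.radians(-9.7);q=[d[0]*np.cos(t)+d[1]*np.sin(t),-d[0]*np.sin(t)+d[1]*np.cos(t)]
            if abs(q[0])<.25 and abs(q[1])<.2: print(c[i].round(),s[i,4],np.round(q,3))
E
```

```text
[ 16 158 110] [ 16 151 113] [ 22  88 163] [ 18 129  89] [ 12 162  66]
[ 16 140  95]
wrist
[206.  49.] 69 [0.014 0.045]
[187.  52.] 44 [0.012 0.061]
[289.  69.] 82 [-0.002 -0.029]
[316.  89.] 50 [-0.019 -0.054]
[327. 106.] 65 [-0.034 -0.065]
[346. 117.] 82 [-0.043 -0.083]
[431. 262.] 441 [-0.2   -0.194]
side
[279. 199.] 28 [0.022 0.052]
[273. 223.] 46 [ 0.006 -0.036]
[261. 231.] 59 [-0.024 -0.066]
scene
[216. 190.] 66 [-0.03  -0.079]
[214. 203.] 28 [ 0.008 -0.037]
```

```bash
cat > nuts.py <<'E'
from h import *
def nuts(n,b):
    h=cv2.cvtColor(b,cv2.COLOR_BGR2HSV);w=((h[...,0]<=18)&(h[...,1]>134)&(h[...,2]>72)).astype(np.uint8)
    w=cv2.morphologyEx(w,cv2.MORPH_OPEN,np.ones((3,3),np.uint8));k,l,s,c=cv2.connectedComponentsWithStats(w);print(n)
    for i in range(1,k):
        if s[i,4]>25:
            d=ray(n,*c[i],.021)[:2]-[.613,-.021];t=np.radians(-9.7);q=[d[0]*np.cos(t)+d[1]*np.sin(t),-d[0]*np.sin(t)+d[1]*np.cos(t)]
            if abs(q[0])<.25 and abs(q[1])<.2: print(c[i].round(),s[i,2:],np.round(q,3))
E
python3 - <<'E'
from nuts import *
for n in("wrist","side","scene"): nuts(n,cv2.imread(f"pics/p_{n}.png"))
E
```

```text
wrist
[195.  39.] [  40   39 1079] [0.023 0.053]
[299.  60.] [  38   35 1058] [ 0.006 -0.037]
[329.  92.] [ 32  40 979] [-0.021 -0.066]
[357. 119.] [ 36  34 841] [-0.045 -0.095]
[370. 109.] [11 10 47] [-0.036 -0.105]
[236. 160.] [ 25  36 735] [-0.084  0.02 ]
[222. 159.] [ 4 14 50] [-0.083  0.034]
[428. 262.] [ 46  18 502] [-0.2   -0.191]
side
[298. 201.] [ 9  6 44] [0.075 0.049]
[273. 223.] [10 10 66] [ 0.006 -0.036]
[260. 232.] [11  9 56] [-0.028 -0.07 ]
scene
[215. 194.] [ 11  25 164] [-0.019 -0.067]
[251. 199.] [ 8  8 52] [-0.081  0.015]
[228. 222.] [ 9  8 51] [0.025 0.052]
[213. 229.] [ 8  7 40] [0.07  0.049]
```

```bash
python3 - <<'E'
from h import *
for A,B in[((235,160),(251,199)),((195,39),(228,222))]:
    r=[]
    for n,p in(("wrist",A),("scene",B)):
        R,t,*_=cam(n);c=-R.T@t;d=ray(n,*p,0)-c;r.append((c,d/np.linalg.norm(d)))
    M=sum(np.eye(3)-np.outer(d,d) for c,d in r);y=sum((np.eye(3)-np.outer(d,d))@c for c,d in r);print(np.linalg.solve(M,y).round(3))
E
```

```text
[0.536 0.012 0.024]
[0.645 0.027 0.02 ]
```

All six are in the tray, three in each half. The one near the wall triangulates to z = 0.024, so it lies inside. Now I'll back off and set the scoop down.

```bash
python3 -m crank '[{"tx":-0.01,"ty":0,"tz":0,"twist":0,"gripper":1},{"tx":-0.015,"ty":0,"tz":0,"twist":0,"gripper":1},{"tx":-0.015,"ty":0,"tz":0.01,"twist":0,"gripper":1},{"tx":-0.01,"ty":0,"tz":0.015,"twist":0,"gripper":1},{"tx":0,"ty":0,"tz":0.008,"twist":0,"gripper":1}]' 20
python3 -m crank '[{"tx":-0.002,"ty":0,"tz":0.004,"twist":0,"gripper":1},{"tx":-0.008,"ty":0,"tz":0.004,"twist":0,"gripper":1},{"tx":-0.009,"ty":0,"tz":0.005,"twist":0,"gripper":1},{"tx":-0.008,"ty":0,"tz":0.006,"twist":0,"gripper":1},{"tx":-0.008,"ty":0,"tz":0.006,"twist":0,"gripper":1}]' 5
python3 -m crank '[{"tx":-0.007,"ty":0,"tz":0.006,"twist":0,"gripper":1},{"tx":-0.006,"ty":0,"tz":0.007,"twist":0,"gripper":1},{"tx":-0.005,"ty":0,"tz":0.004,"twist":0,"gripper":1},{"tx":0,"ty":0,"tz":0.001,"twist":0,"gripper":1},{"tx":0,"ty":0,"tz":0,"twist":0,"gripper":1}]' 5
```

```text
time: 10.75
tool_pos: [0.452, 0.0096, 0.1097]
orientation: [0.996, -0.085, -0.001, 0.0]
wrist_force: [-0.2, -0.2, -2.0]
finger_gap: 0.179
grip_force: 20.0
time: 11.38
tool_pos: [0.4188, 0.0155, 0.086]
orientation: [0.996, -0.085, 0.0, -0.0]
wrist_force: [-1.4, 1.4, 3.8]
finger_gap: 0.181
grip_force: 5.0
time: 12.0
tool_pos: [0.4021, 0.0184, 0.0676]
orientation: [0.996, -0.085, 0.0, 0.0]
wrist_force: [0.6, -0.6, -2.1]
finger_gap: 0.183
grip_force: 5.0
```

```bash
python3 -m crank '[{"tx":0,"ty":0,"tz":0.002,"twist":0,"gripper":1},{"tx":0,"ty":0,"tz":0.002,"twist":0,"gripper":1},{"tx":0,"ty":0,"tz":0,"twist":0,"gripper":1},{"tx":0,"ty":0,"tz":0,"twist":0,"gripper":1},{"tx":0,"ty":0,"tz":0,"twist":0,"gripper":1}]' 3
python3 -m crank '[{"tx":0,"ty":0,"tz":0,"twist":0,"gripper":-0.3},{"tx":0,"ty":0,"tz":0,"twist":0,"gripper":-0.3},{"tx":0,"ty":0,"tz":0,"twist":0,"gripper":-0.3},{"tx":0,"ty":0,"tz":0,"twist":0,"gripper":-0.3},{"tx":0,"ty":0,"tz":0,"twist":0,"gripper":-0.3}]'
python3 -m crank '[{"tx":0,"ty":0,"tz":-0.02,"twist":0,"gripper":-0.3},{"tx":0,"ty":0,"tz":-0.04,"twist":0,"gripper":-0.3},{"tx":0,"ty":0,"tz":-0.05,"twist":0,"gripper":-0.3},{"tx":0,"ty":0,"tz":-0.04,"twist":0,"gripper":-0.3},{"tx":0,"ty":0,"tz":0,"twist":0,"gripper":-0.3}]'
python3 - <<'E'
from nuts import *
im={n:bot.camera(n) for n in("wrist","side","scene")}
for n in im:nuts(n,im[n])
cv2.imwrite("pics/end.png",np.hstack([cv2.resize(im["wrist"],(400,300)),cv2.resize(im["side"][130:280,130:330],(400,300),interpolation=cv2.INTER_CUBIC)]))
E
```

```text
time: 12.62
tool_pos: [0.4019, 0.0184, 0.0637]
orientation: [0.996, -0.085, 0.0, -0.0]
wrist_force: [0.3, -0.1, -2.1]
finger_gap: 0.182
grip_force: 3.0
time: 13.25
tool_pos: [0.4016, 0.0185, 0.0637]
orientation: [0.996, -0.085, 0.0, -0.0]
wrist_force: [0.5, -0.2, 0.9]
finger_gap: 0.647
grip_force: 0.0
time: 13.88
tool_pos: [0.4034, 0.0185, 0.2163]
orientation: [0.996, -0.085, 0.003, -0.0]
wrist_force: [0.5, -0.1, -0.6]
finger_gap: 0.646
grip_force: 0.0
wrist
[321.   4.] [ 23  11 187] [-0.035 -0.068]
[345.  18.] [ 28  31 640] [-0.048 -0.095]
[238.  58.] [ 26  32 599] [-0.087  0.02 ]
side
[280. 200.] [ 9  9 58] [0.025 0.048]
[296. 200.] [ 6  7 29] [0.069 0.05 ]
[278. 223.] [ 8  9 51] [ 0.019 -0.034]
[259. 232.] [19 12 94] [-0.029 -0.07 ]
scene
[216. 189.] [ 9 15 83] [-0.035 -0.084]
[250. 198.] [ 8  8 44] [-0.082  0.013]
[210. 203.] [ 8  8 51] [ 0.015 -0.042]
[227. 220.] [10  7 54] [0.023 0.046]
[214. 228.] [ 7  8 39] [0.068 0.05 ]
```

View pics/end.png

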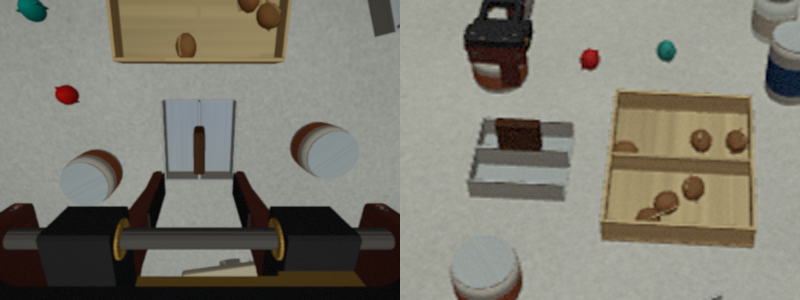

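The last picture shows the empty scoop standing flat and released at side panel (520,158). Three walnuts lie in each half: (625,147), (701,140), (737,140) in one and (693,187), (666,200), (648,213) in the other.

```bash
python3 -c "
from cell import bot
print(bot.job_done())"
```

```text
the job is handed in; nothing more can be done
None
```

The job is handed in: all six walnuts are in the tray, three in each half, and the empty scoop stands upright and released on the table beside it; no verdict came back.

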